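Tip check of a transit tilt recorder

ROBOT

A 6-joint arm with a two-finger parallel gripper is mounted at the origin on a cart in front of the work surface, level with it; the furniture and walls round the work are solid. World frame = base frame: x ahead of the robot, y to its left, z up, the work surface at z = 0. Lengths are in m, angles in rad, forces in N, time in s.
With the tool pointing down it reaches from about 0.35 to 0.875 m from the base axis. Payload 4.2 kg.
Tool frame: the origin (TCP) lies at the very end of the fingers, on their centre line; the grasp point (between the pads) lies 19 mm behind it; z points along the fingers, y is the line along which they close (so a half turn about z gives the same grasp; the last joint's range is limited). The gripper opens to 87 mm and grips with 3 to 60 N. Pads are 19 mm wide; open, the fingers measure 117 mm over their backs; the gripper's body (75 mm by 190 mm) begins 51 mm behind the grasp point.
Start: joints at [-0.912, 0.385, 0.008, 0, -1.194, -0.259], TCP at [0.243, -0.576, 0.223] pointing down, gripper open.
Joint ranges: [-3.14, 3.14], [-1.21, 2.06], [-1.07, 1.41], [-3.16, 2.05], [-2.99, -0.16], [-3.1, 3.1]. Speed limits (rad/s): [2.79, 2.79, 3.14, 3.14, 3.14, 3.14].

INTERFACE

Orientations are given as a unit quaternion [w, x, y, z].
In Python, from cell import status, imaging, ticket gives the robot as it stands.
- The arm moves only by the tool carry_out, never from a script. Its argument "steps" is a list that holds one entry, the list of rows, each a list of 4 numbers: the shift along the tool's x, y, z in mm, then the turn about the tool's z in rad. A call has 1 to 5 rows; each row shifts and turns the commanded pose from where the row before left it, along the tool's axes as they then stand; what a row does not reach is not made up. A row lasts 1/8 s, in which the tool goes at most 62.5 mm and 10.7 degrees, less where a joint would pass 70% of its speed; a pose out of reach is approached as far as the arm can. A call is refused whole if a number of a shift passes 62.5 or a number of a turn 0.188, either way. A call with a gripper value outside its range is refused whole. "hand" is the opening, from -1 (shut) to 1 (fully open), set as the call begins (left out, the last holds). The fingers move at their own pace and stop on an object; "newtons" is the grip in N (left out, the last holds). Time passes only in rows, so rows that do not move let the fingers close. It gives the time, the measured TCP pose, the force, the opening and the grip force at its end, in the units of the state.
- status.observe(): the state, without advancing time (a new reading comes with each control period).
- imaging.get_image(name): name is "scene" or "top" or "wrist"; returns (picture, depth): 480x640x3 uint8, red, green, blue; 480x640 float32, m along the optical axis (not along the pixel's ray), 0 where there is no reading.
- imaging.get_calibration(name): a dict with "K" (3x3 intrinsics, pixels), "position" and "attitude" of the camera in the world; the wrist camera has in their place "hand_eye" (4x4, takes a point from camera to tool coordinates, whose origin is the TCP and whose axes are the flange's). Camera axes: x right, y up, looking along -z (the intrinsics and any distortion apply to the point x, -y, -z); pixel columns grow to the right and rows downward; lengths in m; the calibration is good to about 2 mm. A picture is of the moment at which its call begins: read the wrist's pose just before it. get_calibration takes no time and is no camera call.
- ticket.finish_job(): hands the job in; it is judged then, once.
The state is a dict: "clock": time; "joint_pos": joint angles; "qvel": joint speeds; "effort": joint torques, N m; "ee_pos": TCP position; "ee_rot": TCP orientation; "force": force on the tool from outside, world axes, zero at the start; "torque": the same for the moment, N m; "finger_gap": opening from 0.0 (shut) to 1.0 (fully open); "gripper_force": force on a finger pad.
Only numpy, scipy, OpenCV 4.12 (cv2) and the standard library are available. Lean on these libraries where they do the work, as an engineer would, in place of code of your own. Each camera call takes 0.05 s, during which the arm holds its last target. There are 200 camera calls.

TASK

Tip-check the blue tilt recorder on its rocking block. First turn the black reset knob on its top counter-clockwise, seen from above, back to its zero stop, so that the orange peak hand is zeroed. Then take the recorder by its carrying handle and, without lifting its foot off the round stud, rock it slowly to the right until the black swinging pointer settles on the red band; do not run past the band, for the peak hand records it. Finish holding it there by the handle, still gripped, with the pointer at rest on the red band, and leave the other things on the bench alone.

Things in the scene. Friction and masses are not known exactly. Their poses are not given: they have to be found in the camera images.
- tilt_recorder: loose blue recorder of about 0.8 kg, 44 mm deep (x), 160 mm wide (y), 132 mm tall without handle and knob, dial on its front. Origin: middle of the foot's underside; x points from the dial front to the back (away from the robot at yaw 0), y to the left as one faces the dial, z up. It stands level at first on the stud and on a rubber-topped post left of the stud; let go while tipped, it falls back to level
- handle (a point): centre of the black carrying handle on top, a straight bar along the recorder's y: 72 mm long, 16 mm wide (x), 14 mm tall, its underside 23 mm above the housing top, on two 10 mm posts 28 mm to either side of the centre. It lies straight above the stud, 163 mm from the stud axis. Frame as the recorder's
- knob_grip (a point): centre (half-way up the gripping part, on the axis) of the black cylindrical reset knob on the housing top, 27 mm diameter, 22 mm tall, 90 mm to the left (+y) of the handle centre and 10 mm lower; upright axis; 11 mm above this point is its top, 11 mm below it begins a 12 mm neck, 20 mm below it is the housing top
- reset_knob (a joint): turn of the reset knob in rad: 0 at its zero stop, growing clockwise seen from above, 0.6 to 1.1 at the start; turns very easily (under 0.01 N m) and is geared 1:1 to the peak hand
- peak_hand (a joint): reading of the orange peak hand in rad: 0 at the top of the dial, growing to the left (counter-clockwise as one faces the dial); follows the knob, and the pointer's pin pushes it ahead when the pointer swings more than 0.03 rad past it; it stays where it was pushed
- pointer (a joint): reading of the black swinging pointer in rad: 0 at the top of the dial, growing to the left; a lightly damped pendulum (period about 0.4 s, settled within a second) that stays upright in space, so it reads how far the recorder is tipped to the right (its top towards its -y)
- red_band (a joint): where the middle of the red band stands on the scale, rad, same sense as the pointer; clamped, does not move in the run; 0.21 to 0.38. The band reaches 0.075 rad to either side of its middle
- band_mid (a point): middle of the red band on the dial, 40 mm from the dial centre; its y axis is along the scale, growing with the reading
- pointer_tip (a point): point on the pointer 40 mm from the dial centre
- peak_tip (a point): point on the line of the peak hand, 40 mm from the dial centre
- foot_groove (a point): axis of the 90-degree groove across the underside of the recorder's foot, straight below the handle, where the stud's axis lies when seated
- stud (a point): middle of the axis of the fixed round steel stud, 16 mm diameter, 66 mm long along the block's x, 45 mm above the bench; the recorder rocks about this axis, from level (resting on the left post) to about 0.6 rad to the right (rubber buffer). Frame of the fixed aluminium rocking block, plate 80x210x12 mm
- screwdriver: orange-handled screwdriver, 176 mm long, lying to the left of the rocking block; bystander
- hex_key: dark L-shaped hex key, 79 mm long, lying to the left of the rocking block; bystander
- sample_bottle: clear sample bottle with blue cap, 46 mm diameter, 105 mm tall, standing to the left of the rocking block; bystander
- timer: white count-down timer, 60x66x18 mm, lying to the left on the other bench; bystander

How it is judged:
On the way:
1. the reset knob is turned back to its zero stop with the recorder still level (value of joint reset_knob below 0.05 rad and value of joint pointer below 0.09 rad), for 0.3 s.
At the end, for the whole second after the job is handed in: Pointer at rest (under 0.2 rad/s) on the red band (within 0.075 rad of its middle), peak hand no more than 0.085 rad past the band's middle, foot groove on the stud (within 10 mm), fingers gripping the recorder (over 1 N) within 45 mm of its handle's centre (y of pointer_tip in the frame of band_mid between -0.003 and 0.003 m and velocity of joint pointer between -0.2 and 0.2 rad/s and y of peak_tip in the frame of band_mid below 0.0034 m and distance between foot_groove and stud below 0.01 m and contact force between tilt_recorder and the fingers above 1 N and distance between the grasp point and handle below 0.045 m); the arm keeps its last pose, push and grip.
It fails at once if the recorder is lifted or knocked off the stud (distance between foot_groove and stud above 0.018 m).
It fails at once if the screwdriver is disturbed (distance of screwdriver from where it was at the start of the episode above 0.03 m).
It fails at once if the hex key is disturbed (distance of hex_key from where it was at the start of the episode above 0.03 m).
It fails at once if the sample bottle is disturbed (distance of sample_bottle from where it was at the start of the episode above 0.03 m).
It fails at once if the timer is disturbed (distance of timer from where it was at the start of the episode above 0.03 m).
It also fails if it takes over 58 s, if anything falls off the work surface, if the arm or the gripper's body presses on something with over 40 N, if the wrist force passes 120 N, or if a joint passes its speed limit or range.

## Working session

There is one attempt and no reset: what is moved stays moved. The work goes in short steps, Python scripts to look and compute and a tool call to move; the robot and the scene stay as the last step left them, time stands still between calls to the robot, and variables do not carry over. Pictures are saved under pics/ and viewed, at most 10 in all, crops included, and the job is handed in when it is done.

Besides the shell and the picture viewer there is one more tool, called after ">>>" by a JSON object that holds its "name" and its "arguments", one argument or row to a line. carry_out: Moves the arm, as the interface text tells. Its arguments: {"type":"object","properties":{"steps":{"type":"array","items":{"type":"array","items":{"type":"array","items":{"type":"number"}}}},"hand":{"type":"number"},"newtons":{"type":"number"}},"required":["steps"]}

```bash
mkdir -p pics; cat > h.py <<'E'
import numpy as np, cv2
from cell import status, imaging, ticket
from scipy.spatial.transform import Rotation as R
def q2R(q): return R.from_quat([q[1],q[2],q[3],q[0]]).as_matrix()
def cam(name):
    c=imaging.get_calibration(name); s=status.observe()
    im,d=imaging.get_image(name)
    K=np.array(c["K"])
    if name=="wrist":
        T=np.array(c["hand_eye"]); Rt=q2R(s["ee_rot"])
        Rc=Rt@T[:3,:3]; p=Rt@T[:3,3]+np.array(s["ee_pos"])
    else:
        a=np.array(c["attitude"]); Rc=a if a.shape==(3,3) else q2R(a); p=np.array(c["position"])
    return im,d,K,Rc,p
def ray(K,Rc,u,v):
    return Rc@np.array([(u-K[0,2])/K[0,0],-(v-K[1,2])/K[1,1],-1.0])
def pt(d,K,Rc,p,u,v): return p+ray(K,Rc,u,v)*d[int(v),int(u)]
def cloud(d,K,Rc,p):
    v,u=np.mgrid[:480,:640]
    r=np.stack([(u-K[0,2])/K[0,0],-(v-K[1,2])/K[1,1],-np.ones(u.shape)],-1)
    return p+(r*d[...,None])@Rc.T
E
python3 - <<'E'
from h import *
for n in ["scene","top"]:
    c=imaging.get_calibration(n); print({k:np.round(v,3).tolist() if not isinstance(v,str) else v for k,v in c.items()})
    im,d,K,Rc,p=cam(n); np.savez(n,im=im,d=d,K=K,Rc=Rc,p=p)
    cv2.imwrite(f"pics/{n}0.png",im[:,:,::-1])
print(imaging.get_calibration("wrist")); print(status.observe())
E
```

```text
{'K': [[483.13, 0.0, 315.429], [0.0, 483.13, 239.92], [0.0, 0.0, 1.0]], 'position': [0.052, 0.516, 0.928], 'attitude': [-0.295, -0.104, 0.311, 0.897]}
{'K': [[535.599, 0.0, 321.636], [0.0, 535.599, 241.527], [0.0, 0.0, 1.0]], 'position': [0.346, 0.011, 1.238], 'attitude': [0.714, 0.03, -0.031, -0.699]}
{'K': array([[379.84528106,   0.        , 322.71788499],
       [  0.        , 379.84528106, 240.44291533],
       [  0.        ,   0.        ,   1.        ]]), 'hand_eye': array([[ 7.61849298e-04,  9.67959903e-01,  2.51103656e-01,
         6.73285698e-02],
       [ 9.99999647e-01, -8.26369684e-04,  1.51505916e-04,
        -8.18765656e-04],
       [ 3.54156101e-04,  2.51103452e-01, -9.67960191e-01,
        -1.62204612e-01],
       [ 0.00000000e+00,  0.00000000e+00,  0.00000000e+00,
         1.00000000e+00]])}
{'clock': 0.1, 'joint_pos': array([-9.12401904e-01,  3.85476424e-01,  6.74029559e-03, -4.19203897e-04,
       -1.19403986e+00, -2.58599655e-01]), 'qvel': array([-1.30983250e-03, -8.59636065e-04,  3.84102617e-03,  1.41235328e-03,
        9.43401692e-05,  4.64947072e-04]), 'effort': array([-3.72531340e-04, -3.91689491e+01,  1.87935412e+01,  4.23190311e+00,
        1.34506042e-02, -7.88112743e-05]), 'ee_pos': array([ 0.24305648, -0.57519591,  0.22156463]), 'ee_rot': array([-2.63397976e-04, -1.98492890e-01,  9.80101808e-01,  9.73831184e-04]), 'force': array([-0.7539328 ,  0.23705567,  0.04852943]), 'torque': array([ 0.00751135,  0.05921922, -0.0261782 ]), 'gripper_force': 0.0, 'finger_gap': 1.002851275911836}
```

View pics/scene0.png

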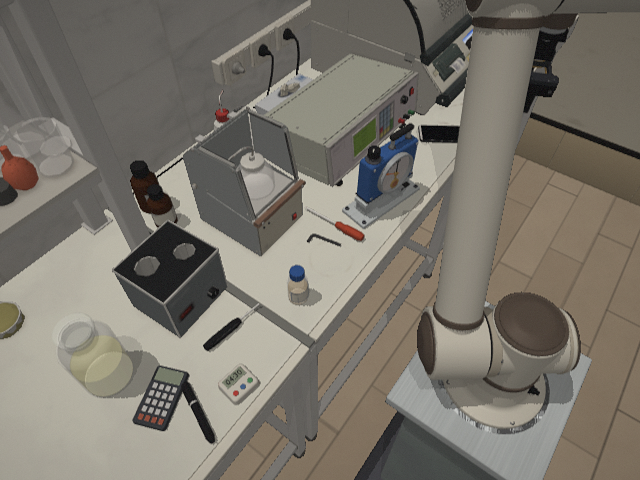

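View pics/top0.png

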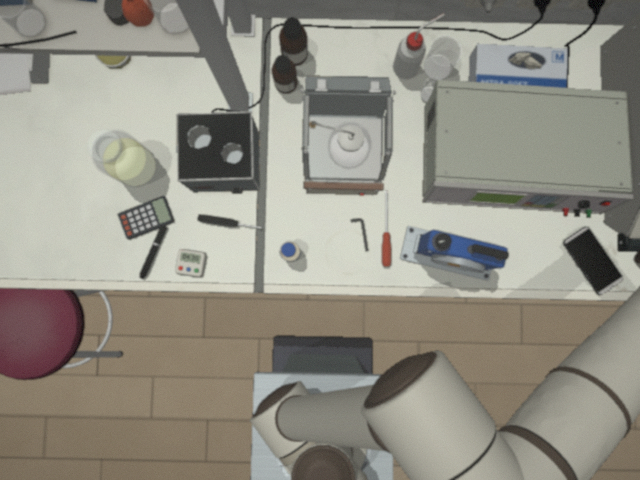

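The scene view shows the recorder at about (388,170), with the knob at (374,153) and the handle at (402,131). In the top view the knob is at (431,240) and the handle at (490,250), and the tall grey instrument stands right behind the recorder.

```bash
python3 - <<'E'
from h import *
z=np.load("top.npz"); im,d,K,Rc,p=[z[k] for k in("im","d","K","Rc","p")]
C=cloud(d,K,Rc,p)
hsv=cv2.cvtColor(im,cv2.COLOR_RGB2HSV)
blue=(hsv[...,0]>100)&(hsv[...,0]<130)&(hsv[...,1]>100)
roi=np.zeros(d.shape,bool); roi[220:285,395:515]=1
def show(n,m):
    q=C[m]; print(n,len(q),np.round(np.median(q,0),3),np.round(q.min(0),3),np.round(q.max(0),3))
    xy=q[:,:2].astype(np.float32); r=cv2.minAreaRect(xy); print("  rect",np.round(r[0],4),np.round(r[1],4),round(r[2],1))
hb=roi&blue&(C[...,2]>0.15)&(C[...,2]<0.19)
show("blue",hb)
dark=roi&(hsv[...,2]<70)&(C[...,2]>0.175)
kn=dark.copy(); kn[:,455:]=0; ha=dark.copy(); ha[:,:455]=0
show("knob",kn&(C[...,2]>0.19)); show("handle",ha&(C[...,2]>0.195))
show("instr",(C[...,2]>0.05)&(np.indices(d.shape)[1]>425)&(np.indices(d.shape)[1]<635)&(np.indices(d.shape)[0]>85)&(np.indices(d.shape)[0]<205)&(C[...,2]<0.4))
print("col z at instr front", np.round(C[190,500],3),np.round(C[203,500],3),np.round(C[203,440],3))
q=C[ha&(C[...,2]>0.195)][:,:2]; u,s,v=np.linalg.svd(q-q.mean(0)); print("dir",v[0])
E
```

```text
blue 872 [ 0.428 -0.273  0.178] [ 0.396 -0.354  0.15 ] [ 0.463 -0.198  0.185]
  rect [ 0.4292 -0.2751] [0.1554 0.041 ] 77.2
knob 141 [ 0.441 -0.224  0.209] [ 0.427 -0.237  0.191] [ 0.454 -0.211  0.217]
  rect [ 0.4407 -0.224 ] [0.0254 0.0267] 89.6
handle 260 [ 0.421 -0.311  0.215] [ 0.41  -0.345  0.204] [ 0.434 -0.278  0.22 ]
  rect [ 0.4215 -0.3113] [0.0676 0.014 ] 77.3
instr 23948 [ 0.652 -0.422  0.144] [ 0.531 -0.635  0.05 ] [ 0.817 -0.214  0.166]
  rect [ 0.6742 -0.4244] [0.4209 0.2867] 90.0
col z at instr front [ 0.552 -0.352  0.156] [ 0.541 -0.382  0.064] [ 0.543 -0.256  0.036]
dir [0.21745286 0.97607082]
```

>>> {"name": "carry_out", "arguments": {
  "steps": [
    [[-26,50,3,0],[-26,50,3,0],[-26,50,3,0],[-26,50,3,0],[-26,50,3,0]]
  ],
  "hand": 1,
  "newtons": 4
}}

```text
clock: 0.72
ee_pos: [0.2654, -0.2931, 0.2072]
ee_rot: [-0.0, -0.198, 0.98, 0.0]
force: [0.8, 0.3, 1.0]
finger_gap: 0.995
gripper_force: 0.0
```

>>> {"name": "carry_out", "arguments": {
  "steps": [
    [[-26,48,3,0],[0,0,8,-0.187],[0,0,8,-0.187],[0,0,8,-0.187],[0,0,0,-0.187]]
  ]
}}

```text
clock: 1.35
ee_pos: [0.2703, -0.24, 0.1798]
ee_rot: [-0.001, -0.546, 0.838, 0.001]
force: [-0.1, 0.3, -0.2]
finger_gap: 1.001
gripper_force: 0.0
```

>>> {"name": "carry_out", "arguments": {
  "steps": [
    [[0,0,0,-0.187],[0,0,0,0],[0,0,0,0]]
  ]
}}

```text
clock: 1.72
ee_pos: [0.2708, -0.2404, 0.1804]
ee_rot: [-0.0, -0.618, 0.786, 0.0]
force: [0.3, -0.6, 0.5]
finger_gap: 1.0
gripper_force: 0.0
```

```bash
python3 - <<'E'
from h import *
s=status.observe(); print(s["clock"],s["ee_pos"],s["ee_rot"],s["joint_pos"])
n="wrist"; im,d,K,Rc,p=cam(n); np.savez("w1",im=im,d=d,K=K,Rc=Rc,p=p)
print(p); cv2.imwrite("pics/w1.png",im[:,:,::-1])
E
```

```text
1.725 [ 0.27083767 -0.2403993   0.18044546] [-4.67264165e-05 -6.17856398e-01  7.86290944e-01  1.44441965e-04] [-2.69010840e-01 -4.08676046e-02 -6.40693245e-01 -1.16698053e-04
 -9.71258622e-01  3.03075005e-02]
[ 0.25586046 -0.30709898  0.34264119]
```

View pics/w1.png

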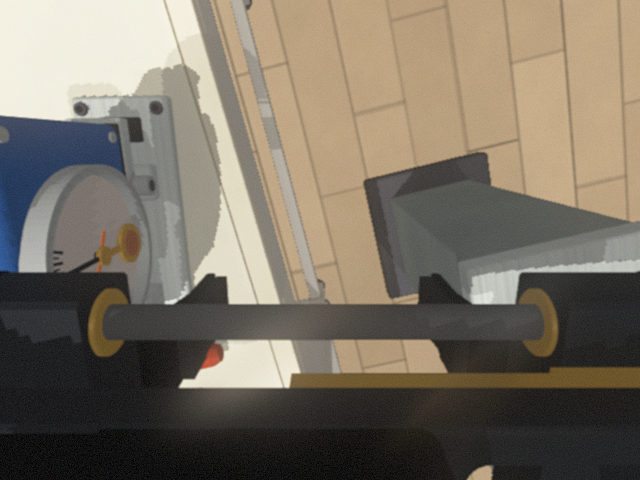

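The dial is at the left edge, centred at about (95,235), and its left part is hidden by the gripper. I'll shift the camera to the left and in.

>>> {"name": "carry_out", "arguments": {
  "steps": [
    [[-30,-15,0,0],[-30,-15,0,0],[0,0,0,0],[0,0,0,0]]
  ]
}}

```text
clock: 2.28
ee_pos: [0.3138, -0.1892, 0.1804]
ee_rot: [-0.0, -0.619, 0.786, 0.0]
force: [-0.7, 0.4, -0.3]
finger_gap: 0.999
gripper_force: 0.0
```

```bash
python3 - <<'E'
from h import *
s=status.observe(); print(s["clock"],s["ee_pos"],s["ee_rot"])
im,d,K,Rc,p=cam("wrist"); np.savez("w2",im=im,d=d,K=K,Rc=Rc,p=p)
print(p); cv2.imwrite("pics/w2.png",im[:,:,::-1])
E
```

```text
2.275 [ 0.31381402 -0.18916045  0.18041239] [-2.05932124e-04 -6.18749262e-01  7.85588474e-01  2.42416799e-04]
[ 0.29904766 -0.25588952  0.34261691]
```

View pics/w2.png

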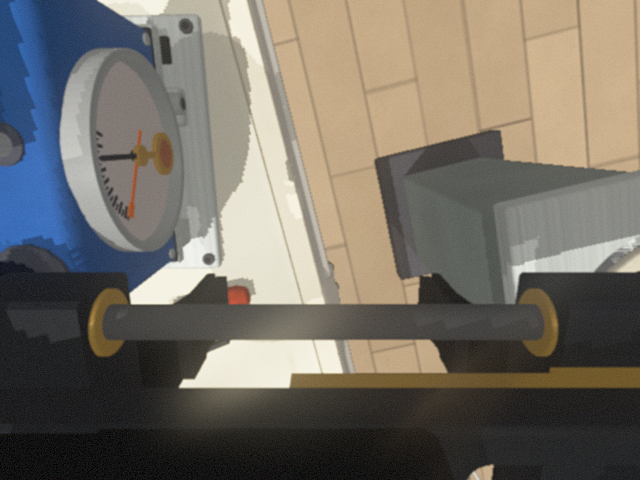

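The dial is fully visible. The hub is at about (140,154), the black pointer tip at (100,158) and the orange peak hand tip at (131,215). I'll zoom in to look for the red band.

```bash
python3 - <<'E'
from h import *
z=np.load("w2.npz"); im=z["im"]
cv2.imwrite("pics/w2c.png",cv2.resize(im[40:260,55:195],None,fx=4,fy=2.7,interpolation=cv2.INTER_CUBIC)[:,:,::-1])
z=np.load("scene.npz"); im=z["im"]
hsv=cv2.cvtColor(im[120:210,350:430],cv2.COLOR_RGB2HSV)
m=((hsv[...,0]<8)|(hsv[...,0]>172))&(hsv[...,1]>120); print(np.argwhere(m)[:,::-1]+[350,120])
E
```

```text
[[398 120]
 [399 120]
 [400 120]
 [401 120]
 [402 120]
 [403 120]
 [404 120]
 [398 121]
 [399 121]
 [400 121]
 [401 121]
 [402 121]
 [403 121]
 [399 122]
 [400 122]
 [401 122]
 [402 122]
 [403 122]
 [402 123]
 [403 123]
 [381 128]
 [382 128]
 [381 129]
 [382 129]
 [380 130]
 [381 130]
 [380 131]
 [381 131]]
```

View pics/w2c.png

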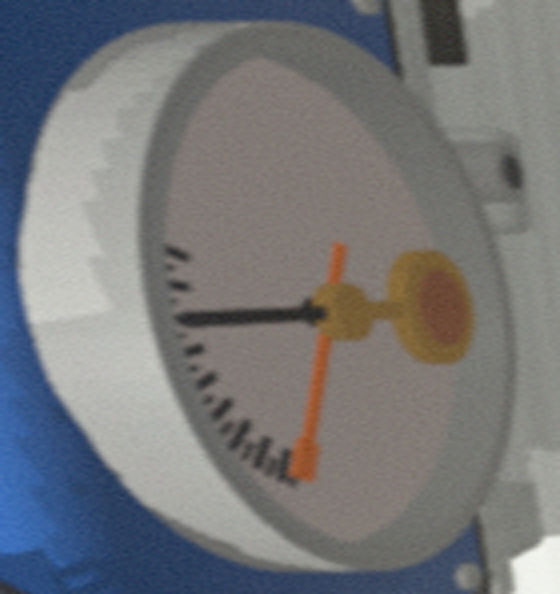

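The crop shows the scale ticks, but the bezel hides the top rim where the red band should be. I'll check the lower-angled scene view.

```bash
python3 - <<'E'
from h import *
ims=[cam("scene")[0] for _ in range(4)]
im=np.mean(ims,0).astype(np.uint8); np.save("sc2",im)
cv2.imwrite("pics/s2c.png",cv2.resize(im[110:220,345:430],None,fx=7,fy=5.4,interpolation=cv2.INTER_CUBIC)[:,:,::-1])
E
```

```text
(no output)
```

View pics/s2c.png

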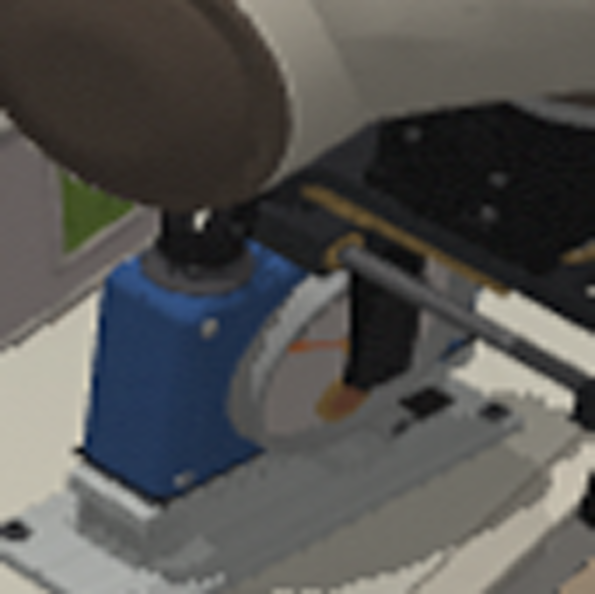

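The arm hides the dial here: only its lower-left part shows, at about crop (300,380). I'll use the unoccluded first frame, with a full-size crop of the dial.

```bash
python3 - <<'E'
from h import *
im=np.load("scene.npz")["im"]
cv2.imwrite("pics/s0c.png",cv2.resize(im[140:205,370:425],None,fx=10,fy=9,interpolation=cv2.INTER_CUBIC)[:,:,::-1])
def red(im,x0,y0,x1,y1):
    c=im[y0:y1,x0:x1].astype(int); m=(c[...,0]-c[...,1:].max(-1)>25)
    for y,x in np.argwhere(m): print((x+x0,y+y0),c[y,x].tolist(),end=' ')
    print()
red(im,378,145,420,200)
w=np.load("w2.npz")["im"].astype(int)[40:260,55:195]; m=(w[...,0]>110)&(w[...,0]-w[...,1]>50)&(w[...,1]-w[...,2]<25)
print([(x+55,y+40,w[y,x].tolist()) for y,x in np.argwhere(m)][:40])
E
```

```text
(np.int64(387), np.int64(173)) [100, 64, 50] (np.int64(388), np.int64(173)) [112, 76, 59] (np.int64(390), np.int64(173)) [108, 76, 64] (np.int64(391), np.int64(173)) [113, 79, 64] (np.int64(392), np.int64(173)) [106, 79, 68] (np.int64(393), np.int64(173)) [109, 77, 57] (np.int64(386), np.int64(174)) [99, 66, 48] (np.int64(387), np.int64(174)) [112, 62, 34] (np.int64(388), np.int64(174)) [110, 72, 50] (np.int64(389), np.int64(174)) [104, 78, 62] (np.int64(391), np.int64(174)) [111, 84, 76] (np.int64(395), np.int64(181)) [83, 57, 38] (np.int64(396), np.int64(181)) [82, 53, 39] (np.int64(394), np.int64(182)) [84, 56, 39] (np.int64(395), np.int64(182)) [81, 51, 39] (np.int64(396), np.int64(182)) [80, 50, 36] (np.int64(393), np.int64(183)) [83, 56, 41] (np.int64(394), np.int64(183)) [84, 57, 45] (np.int64(395), np.int64(183)) [81, 54, 38] (np.int64(396), np.int64(183)) [85, 56, 41] (np.int64(393), np.int64(184)) [82, 52, 39] (np.int64(394), np.int64(184)) [85, 57, 41] (np.int64(395), np.int64(184)) [83, 56, 41] (np.int64(392), np.int64(185)) [89, 63, 44] (np.int64(393), np.int64(185)) [86
[... 443 characters left out ...]
134), np.int64(168), [154, 103, 81]), (np.int64(134), np.int64(169), [158, 101, 81]), (np.int64(134), np.int64(171), [158, 98, 75]), (np.int64(136), np.int64(173), [142, 89, 65]), (np.int64(133), np.int64(177), [157, 104, 81]), (np.int64(133), np.int64(178), [158, 104, 81]), (np.int64(135), np.int64(181), [147, 85, 63]), (np.int64(135), np.int64(183), [145, 90, 67]), (np.int64(132), np.int64(186), [158, 103, 85]), (np.int64(134), np.int64(192), [146, 94, 73]), (np.int64(131), np.int64(195), [153, 101, 82]), (np.int64(133), np.int64(201), [146, 91, 69]), (np.int64(129), np.int64(203), [158, 99, 75]), (np.int64(128), np.int64(210), [142, 84, 63]), (np.int64(133), np.int64(211), [145, 89, 65])]
```

View pics/s0c.png

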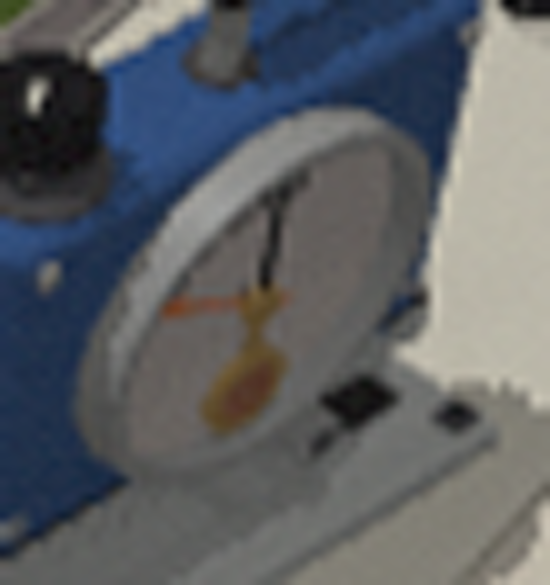

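The bezel hides the band from the scene camera as well: the pointer tip is at about crop (275,180), with no red in view. I need a flatter view, so I'll lower the wrist camera to put the dial's top at the left image edge.

>>> {"name": "carry_out", "arguments": {
  "steps": [
    [[8,0,21,0],[7,0,21,0],[0,0,0,0],[0,0,0,0]]
  ]
}}

```text
clock: 3.02
ee_pos: [0.3111, -0.204, 0.1392]
ee_rot: [0.0, -0.619, 0.786, -0.0]
force: [0.2, 0.5, 0.5]
finger_gap: 0.999
gripper_force: 0.0
```

```bash
python3 - <<'E'
from h import *
s=status.observe(); print(s["clock"],s["ee_pos"],s["ee_rot"])
im,d,K,Rc,p=cam("wrist"); np.savez("w3",im=im,d=d,K=K,Rc=Rc,p=p)
print(p); cv2.imwrite("pics/w3.png",cv2.resize(im[:300,:220],None,fx=3,fy=2)[:,:,::-1])
c=im.astype(int); m=(c[...,0]-c[...,1]>50)&(c[...,1]-c[...,2]<15); m[:,200:]=0;m[280:]=0
print([(x,y,c[y,x].tolist()) for y,x in np.argwhere(m)][::6][:40])
E
```

```text
3.025 [ 0.31111618 -0.20398393  0.13919388] [ 2.10763039e-04 -6.18843274e-01  7.85514311e-01 -4.75094588e-04]
[ 0.29611552 -0.27061768  0.30141415]
[(np.int64(47), np.int64(227), [110, 53, 48]), (np.int64(49), np.int64(231), [129, 74, 70]), (np.int64(50), np.int64(234), [113, 50, 45]), (np.int64(51), np.int64(238), [128, 60, 58])]
```

View pics/w3.png

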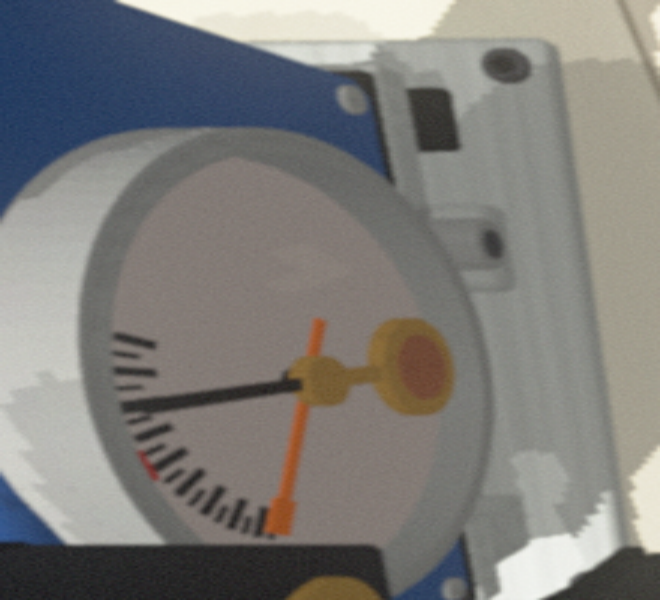

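The red band now shows at full-image pixels (47–51, 227–238), between the pointer tip at (42,203) and the peak hand tip at (93,258). Next I'll compute its angle in the dial plane.

```bash
python3 - <<'E'
from h import *
z=np.load("w3.npz"); im,d,K,Rc,p=[z[k] for k in("im","d","K","Rc","p")]
C=cloud(d,K,Rc,p); psi=-0.2185
xr=np.array([np.cos(psi),np.sin(psi),0]); yr=np.array([-np.sin(psi),np.cos(psi),0])
X=C@xr; 
face=[(60,120),(80,110),(100,120),(65,150),(80,170),(120,150),(75,205)]
print([round(X[v,u],4) for u,v in face], "hub",X[190,107],"bob",X[180,140],"ptr",X[196,75],X[199,60],"rim",X[150,30],X[120,31])
xs=np.median([X[v,u] for u,v in face])
# check face plane normal by fit
P=np.array([C[v,u] for v in range(90,175,3) for u in range(60,110,3)]); u_,s_,v_=np.linalg.svd(P-P.mean(0)); print("normal",v_[2])
def onplane(u,v,x):
    r=ray(K,Rc,u,v); t=(x-p@xr)/(r@xr); q=p+t*r; return np.array([q@yr,q[2]])
hub=onplane(107,190,X[190,107]); ptr=onplane(43,203,X[199,60]); print("hub",hub,"ptr",ptr)
c=im.astype(int); m=(c[...,0]-c[...,1]>28)&(c[...,1]-c[...,2]<14); m[:,80:]=0;m[275:]=0;m[:210]=0
pk=onplane(95,253,xs-0.002)-hub; print("peak ang",np.arctan2(pk[0],pk[1]))
for y,x in np.argwhere(m):
    q=onplane(x,y,xs)-hub; print((x,y),"r %.1f a %.3f"%(np.hypot(*q)*1e3,np.arctan2(q[0],q[1])),end=' | ')
print()
for n,(x,y) in dict(t1=(40,167),t1i=(52,172),t3=(40,185),t3i=(52,187),tA=(46,220),tAi=(56,213),tB=(52,235),tBi=(61,226)).items():
    q=onplane(x,y,xs)-hub; print(n,"r %.1f a %.3f"%(np.hypot(*q)*1e3,np.arctan2(q[0],q[1])))
E
```

```text
[np.float64(0.457), np.float64(0.4565), np.float64(0.4566), np.float64(0.4567), np.float64(0.4562), np.float64(0.4565), np.float64(0.4565)] hub 0.45064809690521906 bob 0.45066969776116117 ptr 0.4514579027916681 0.45094626259184245 rim 0.4476428292595476 0.44662391145090946
normal [ 0.89133267 -0.31480555  0.32622621]
hub [-0.17981419  0.12128316] ptr [-0.18015679  0.16322249]
peak ang 1.1905353118816575
(np.int64(46), np.int64(225)) r 36.4 a 0.257 | (np.int64(47), np.int64(225)) r 36.0 a 0.264 | (np.int64(46), np.int64(226)) r 36.6 a 0.266 | (np.int64(47), np.int64(226)) r 36.2 a 0.273 | (np.int64(46), np.int64(227)) r 36.8 a 0.275 | (np.int64(47), np.int64(227)) r 36.4 a 0.282 | (np.int64(48), np.int64(227)) r 35.9 a 0.290 | (np.int64(46), np.int64(228)) r 37.0 a 0.284 | (np.int64(47), np.int64(228)) r 36.6 a 0.291 | (np.int64(48), np.int64(228)) r 36.1 a 0.299 | (np.int64(47), np.int64(229)) r 36.8 a 0.300 | (np.int64(48), np.int64(229)) r 36.3 a 0.308 | (np.int64(47), np.int64(230)) r 37.0 a 0.309 | (np.int64(48), np.int64(230)) r 36.5 a 0.317 | (np.int64(49), np.int64(230)) r 36.
[... 733 characters left out ...]
p.int64(236)) r 37.5 a 0.377 | (np.int64(50), np.int64(236)) r 37.0 a 0.385 | (np.int64(51), np.int64(236)) r 36.6 a 0.394 | (np.int64(52), np.int64(236)) r 36.1 a 0.403 | (np.int64(50), np.int64(237)) r 37.3 a 0.394 | (np.int64(51), np.int64(237)) r 36.8 a 0.403 | (np.int64(52), np.int64(237)) r 36.4 a 0.412 | (np.int64(50), np.int64(238)) r 37.5 a 0.402 | (np.int64(51), np.int64(238)) r 37.1 a 0.411 | (np.int64(52), np.int64(238)) r 36.6 a 0.420 | (np.int64(51), np.int64(239)) r 37.3 a 0.419 | (np.int64(52), np.int64(239)) r 36.9 a 0.428 | 
t1 r 34.7 a -0.379
t1i r 28.3 a -0.380
t3 r 34.7 a -0.179
t3i r 28.3 a -0.167
tA r 35.5 a 0.210
tAi r 29.1 a 0.199
tB r 35.9 a 0.395
tBi r 29.4 a 0.400
```

The band's inner edge sits at a constant r ≈ 36 mm and spans 0.26 to 0.43 rad. Its middle is therefore about 0.34, and the tick angles agree. Next I'll raise the arm and go over the knob.

>>> {"name": "carry_out", "arguments": {
  "steps": [
    [[0,10,-60,0],[0,0,-61,0],[-4,-48,0,0],[-4,-48,0,0],[-3,-45,0,0]]
  ],
  "hand": 0.4
}}

```text
clock: 3.7
ee_pos: [0.4424, -0.2237, 0.2611]
ee_rot: [0.001, -0.619, 0.785, -0.001]
force: [-0.2, 0.8, 0.1]
finger_gap: 0.709
gripper_force: 0.0
```

>>> {"name": "carry_out", "arguments": {
  "steps": [
    [[0,0,0,0.187],[0,0,0,0.187],[0,0,0,0.187],[0,0,0,0],[0,0,0,0]]
  ]
}}

```text
clock: 4.32
ee_pos: [0.4408, -0.2236, 0.2601]
ee_rot: [0.0, -0.379, 0.926, -0.0]
force: [0.1, 0.2, 0.5]
finger_gap: 0.702
gripper_force: 0.0
```

```bash
python3 - <<'E'
from h import *
s=status.observe(); print(s["clock"],s["ee_pos"],s["ee_rot"],s["finger_gap"],s["joint_pos"])
im,d,K,Rc,p=cam("wrist"); C=cloud(d,K,Rc,p)
v=im.max(-1)
psi=-.2185; t=np.array(s["ee_pos"]); yr=np.array([-np.sin(psi),np.cos(psi)])
for n,c0,z in (("knob",(.4407,-.224),.209),("handle",(.4215,-.3113),.215)):
    m=(abs(C[...,2]-z)<.006)&(np.hypot(C[...,0]-c0[0],C[...,1]-c0[1])<.045)&(v<90)
    q=C[m]; 
    if len(q)<30: print(n,len(q)); continue
    print(n,len(q),np.median(q,0),cv2.minAreaRect(q[:,:2].astype(np.float32)), cv2.minEnclosingCircle(q[:,:2].astype(np.float32)))
cv2.imwrite("pics/w4.png",im[:,:,::-1])
E
```

```text
4.325 [ 0.44075702 -0.22357346  0.26011137] [ 4.43582679e-04 -3.78654781e-01  9.25537829e-01 -2.96299130e-04] 0.7018366046452899 [-1.40131862e-01  1.32525929e-01 -2.41174748e-01  6.92365668e-05
 -1.19603072e+00 -6.54004822e-01]
knob 1527 [ 0.44223611 -0.22816115  0.20919915] ((0.44250527024269104, -0.2268352061510086), (0.027342334389686584, 0.027705451473593712), 77.11273956298828) ((0.44291946291923523, -0.22646284103393555), 0.014613411389291286)
handle 4038 [ 0.42262071 -0.31426643  0.21472657] ((0.42379137873649597, -0.3130769431591034), (0.07001537084579468, 0.016332365572452545), 77.42024993896484) ((0.42288029193878174, -0.31287360191345215), 0.03513206169009209)
```

View pics/w4.png

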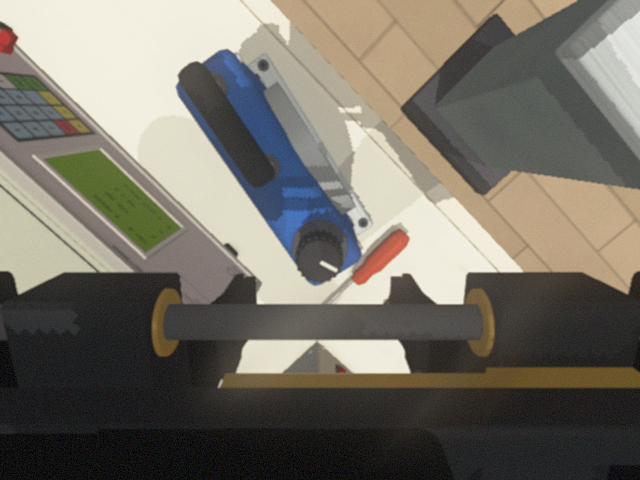

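The knob is at (322,250) with its white mark visible, and it lies between the fingers. The handle is at (228,125). I'll descend, grip lightly and turn counter-clockwise.

>>> {"name": "carry_out", "arguments": {
  "steps": [
    [[1,-2,36,0],[0,0,24,0],[0,0,12,0],[0,0,0,0]]
  ],
  "hand": 0.4
}}

```text
clock: 4.88
ee_pos: [0.4412, -0.2258, 0.1873]
ee_rot: [-0.001, -0.378, 0.926, 0.0]
force: [-0.5, -0.5, 0.2]
finger_gap: 0.7
gripper_force: 0.0
```

>>> {"name": "carry_out", "arguments": {
  "steps": [
    [[0,0,0,0],[0,0,0,0],[0,0,0,0],[0,0,0,0],[0,0,0,0]]
  ],
  "hand": -1,
  "newtons": 4
}}

```text
clock: 5.5
ee_pos: [0.4415, -0.2259, 0.1878]
ee_rot: [0.0, -0.377, 0.926, -0.0]
force: [0.3, -0.7, 1.4]
finger_gap: 0.306
gripper_force: 4.0
```

>>> {"name": "carry_out", "arguments": {
  "steps": [
    [[0,0,0,-0.12],[0,0,0,-0.12],[0,0,0,-0.12],[0,0,0,-0.12],[0,0,0,-0.12]]
  ]
}}

```text
clock: 6.12
ee_pos: [0.4416, -0.226, 0.1878]
ee_rot: [0.0, -0.636, 0.772, -0.0]
force: [0.1, -1.4, 1.0]
finger_gap: 0.308
gripper_force: 4.0
```

>>> {"name": "carry_out", "arguments": {
  "steps": [
    [[0,0,0,-0.12],[0,0,0,-0.12],[0,0,0,-0.1],[0,0,0,-0.1],[0,0,0,0]]
  ]
}}

```text
clock: 6.75
ee_pos: [0.4416, -0.226, 0.1878]
ee_rot: [-0.0, 0.787, -0.617, 0.0]
force: [0.1, -0.0, 0.9]
finger_gap: 0.309
gripper_force: 4.0
```

```bash
python3 - <<'E'
from h import *
s=status.observe(); print(s["clock"],s["ee_pos"],s["ee_rot"],s["force"],s["torque"])
E
```

```text
6.75 [ 0.44163231 -0.22596391  0.18780658] [-7.24686599e-05  7.87284847e-01 -6.16589302e-01  4.42881567e-04] [ 0.05558164 -0.03055629  0.88192961] [-0.11821786 -0.0411836  -0.00737587]
```

>>> {"name": "carry_out", "arguments": {
  "steps": [
    [[0,0,0,-0.08],[0,0,0,-0.06],[0,0,0,0]]
  ]
}}

```text
clock: 7.12
ee_pos: [0.4415, -0.2258, 0.1877]
ee_rot: [-0.0, 0.828, -0.56, 0.0]
force: [0.3, -0.1, 0.0]
finger_gap: 0.312
gripper_force: 4.0
```

```bash
python3 - <<'E'
from h import *
for i in range(3):
    s=status.observe(); imaging.get_image("top"); print(s["clock"],s["ee_pos"],s["ee_rot"],s["force"],s["torque"])
E
```

```text
7.125 [ 0.44152646 -0.22578658  0.18766953] [-1.39490689e-04  8.28189377e-01 -5.60448282e-01  2.45980561e-04] [ 0.33434187 -0.05267139  0.04432478] [-0.00167902 -0.07521911 -0.00231427]
7.175 [ 0.4414942  -0.22578293  0.18765711] [-1.14913558e-04  8.28192420e-01 -5.60443808e-01  2.02774473e-04] [0.65683966 0.48872872 0.11744604] [-0.00975363 -0.03204048 -0.04097531]
7.225 [ 0.44148973 -0.22579519  0.187671  ] [-9.65579076e-05  8.28298522e-01 -5.60286986e-01  2.07864929e-04] [ 0.32233816 -0.02678037  1.30991005] [-0.00925689 -0.12003942 -0.0448278 ]
```

>>> {"name": "carry_out", "arguments": {
  "steps": [
    [[0,0,0,0],[0,0,0,0],[0,0,0,0],[0,0,-36,0],[0,0,-36,0]]
  ],
  "hand": 0.4
}}

```text
clock: 7.9
ee_pos: [0.4409, -0.2258, 0.2601]
ee_rot: [0.0, 0.829, -0.56, -0.001]
force: [0.7, 0.3, -0.4]
finger_gap: 0.688
gripper_force: 0.0
```

>>> {"name": "carry_out", "arguments": {
  "steps": [
    [[0,0,0,0.16],[0,0,0,0.16],[0,0,0,0.16],[0,0,0,0.14],[0,0,0,0]]
  ]
}}

```text
clock: 8.52
ee_pos: [0.4412, -0.2258, 0.2595]
ee_rot: [-0.0, -0.619, 0.785, 0.0]
force: [-0.4, 0.2, -0.2]
finger_gap: 0.707
gripper_force: 0.0
```

```bash
python3 - <<'E'
from h import *
s=status.observe(); print(s["clock"],s["ee_pos"],s["ee_rot"])
im,d,K,Rc,p=cam("wrist"); np.savez("w5",im=im,d=d,K=K,Rc=Rc,p=p); C=cloud(d,K,Rc,p); v=im.max(-1)
for n,c0,z in (("knob",(.4425,-.2266),.209),("handle",(.4225,-.3135),.215)):
    near=(abs(C[...,2]-z)<.006)&(np.hypot(C[...,0]-c0[0],C[...,1]-c0[1])<.045)
    q=C[near&(v<90)]; r=cv2.minAreaRect(q[:,:2].astype(np.float32)); print(n,len(q),np.round(np.array(r[0]),4),np.round(r[1],4),round(r[2],1))
    if n=="knob":
        w=C[near&(v>150)&(np.hypot(C[...,0]-r[0][0],C[...,1]-r[0][1])<.014)]; e=np.median(w,0)[:2]-r[0]; print("mark",len(w),e,np.degrees(np.arctan2(e[1],e[0])))
cv2.imwrite("pics/w5.png",im[:,:,::-1])
im=cv2.imread("pics/w4.png")[:,:,::-1]; v=im.min(-1); a=np.argwhere(v[235:285,300:345]>140); print("w4 mark px",np.median(a,0)+[235,300],len(a))
E
```

```text
8.525 [ 0.4411581  -0.22577437  0.25945333] [-8.41996078e-05 -6.19136619e-01  7.85283276e-01  1.27397808e-04]
knob 1479 [ 0.4426 -0.2271] [0.028  0.0276] 9.6
mark 79 [-0.00575697  0.00228844] 158.32181471753958
handle 4209 [ 0.4236 -0.3133] [0.0704 0.016 ] 76.9
w4 mark px [279. 331.] 335
```

>>> {"name": "carry_out", "arguments": {
  "steps": [
    [[3,48,0,0],[3,48,0,0],[3,36,30,0],[0,0,50,0],[0,0,0,0]]
  ]
}}

```text
clock: 9.2
ee_pos: [0.3081, -0.203, 0.1776]
ee_rot: [-0.002, -0.619, 0.785, 0.003]
force: [0.3, 0.3, 1.4]
finger_gap: 0.697
gripper_force: 0.0
```

```bash
python3 - <<'E'
from h import *
s=status.observe(); print(s["clock"],s["ee_pos"],s["ee_rot"])
im,d,K,Rc,p=cam("wrist"); np.savez("w6",im=im,d=d,K=K,Rc=Rc,p=p)
cv2.imwrite("pics/w6.png",cv2.resize(im[:300,30:230],None,fx=3,fy=2)[:,:,::-1])
E
```

```text
9.2 [ 0.30809831 -0.20304796  0.17755246] [-0.00235515 -0.61899681  0.78538508  0.0027712 ]
```

View pics/w6.png

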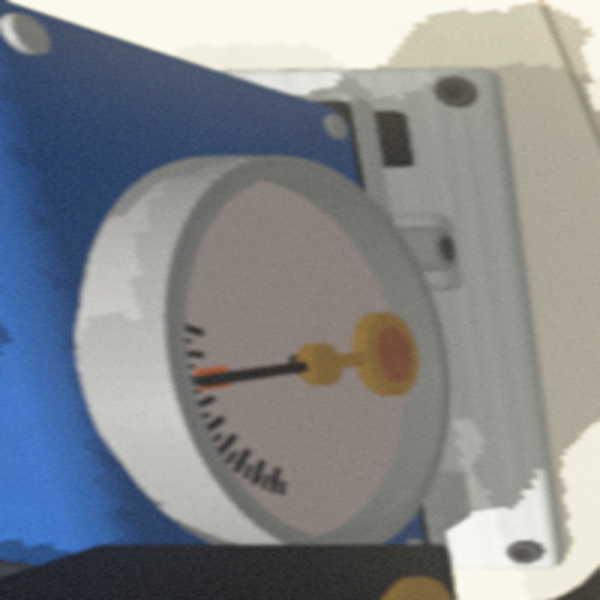

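The orange peak hand now lies under the pointer at the top of the dial (crop 210,378), so it is zeroed. On to the handle.

>>> {"name": "carry_out", "arguments": {
  "steps": [
    [[0,20,-42,0],[0,0,-40,0],[27,-52,0,0],[27,-52,0,0],[26,-53,0,0]]
  ]
}}

```text
clock: 9.88
ee_pos: [0.4281, -0.3157, 0.2646]
ee_rot: [0.001, -0.619, 0.785, -0.002]
force: [1.2, 1.1, 0.5]
finger_gap: 0.699
gripper_force: 0.0
```

>>> {"name": "carry_out", "arguments": {
  "steps": [
    [[0,0,0,0],[0,0,0,0]]
  ]
}}

```text
clock: 10.12
ee_pos: [0.4258, -0.3138, 0.2626]
ee_rot: [0.0, -0.619, 0.786, -0.001]
force: [-0.7, -0.5, 0.2]
finger_gap: 0.702
gripper_force: 0.0
```

>>> {"name": "carry_out", "arguments": {
  "steps": [
    [[0,3,36,0],[0,0,24,0],[0,0,11,0],[0,0,0,0]]
  ]
}}

```text
clock: 10.62
ee_pos: [0.4222, -0.3125, 0.1914]
ee_rot: [0.0, -0.619, 0.785, -0.0]
force: [-0.3, -0.7, 0.7]
finger_gap: 0.698
gripper_force: 0.0
```

>>> {"name": "carry_out", "arguments": {
  "steps": [
    [[0,0,0,0],[0,0,0,0],[0,0,0,0],[0,0,0,0],[0,0,0,0]]
  ],
  "hand": -1,
  "newtons": 10
}}

```text
clock: 11.25
ee_pos: [0.4224, -0.3128, 0.1905]
ee_rot: [-0.0, -0.619, 0.786, 0.0]
force: [0.1, -0.1, 0.3]
finger_gap: 0.219
gripper_force: 0.0
```

>>> {"name": "carry_out", "arguments": {
  "steps": [
    [[0,0,0,0],[0,0,0,0],[0,0,0,0]]
  ]
}}

```text
clock: 11.62
ee_pos: [0.4223, -0.3128, 0.1905]
ee_rot: [-0.0, -0.619, 0.786, 0.0]
force: [-0.5, 0.2, -0.7]
finger_gap: 0.186
gripper_force: 10.0
```

>>> {"name": "carry_out", "arguments": {
  "steps": [
    [[2,0,0,0],[3.5,-0.1,0.1,0],[3.5,-0.1,0.2,0],[3.5,0,0.2,0],[4,-0.1,0.3,0]]
  ]
}}

```text
clock: 12.25
ee_pos: [0.4187, -0.3291, 0.1897]
ee_rot: [0.0, -0.619, 0.786, 0.0]
force: [1.2, 2.1, 0.7]
finger_gap: 0.184
gripper_force: 10.0
```

>>> {"name": "carry_out", "arguments": {
  "steps": [
    [[3.3,-0.1,0.4,0],[3.3,0,0.4,0],[3.3,-0.1,0.5,0],[3.2,0,0.6,0],[3.2,-0.1,0.6,0]]
  ]
}}

```text
clock: 12.88
ee_pos: [0.4151, -0.345, 0.1872]
ee_rot: [-0.0, -0.619, 0.786, 0.0]
force: [0.3, 1.6, 0.7]
finger_gap: 0.182
gripper_force: 10.0
```

>>> {"name": "carry_out", "arguments": {
  "steps": [
    [[3.2,-0.1,0.7,0],[3.2,0,0.8,0],[3.2,-0.1,0.8,0],[2.2,0,0.6,0],[0,0,0,0]]
  ]
}}

```text
clock: 13.5
ee_pos: [0.4126, -0.3565, 0.1843]
ee_rot: [-0.0, -0.618, 0.786, 0.0]
force: [0.3, 1.4, 0.2]
finger_gap: 0.181
gripper_force: 10.0
```

```bash
python3 - <<'E'
from h import *
s=status.observe(); print(s["clock"],s["ee_pos"],s["force"],s["gripper_force"])
im,d,K,Rc,p=cam("wrist"); np.savez("w7",im=im,d=d,K=K,Rc=Rc,p=p); C=cloud(d,K,Rc,p)
psi=-.2185; xr=np.array([np.cos(psi),np.sin(psi),0]); yr=np.array([-np.sin(psi),np.cos(psi),0])
# housing top tilt: blue pixels, fit plane
hsv=cv2.cvtColor(im,cv2.COLOR_RGB2HSV); m=(hsv[...,0]>100)&(hsv[...,0]<130)&(hsv[...,1]>120)&(d>0)&(C[...,2]>.1)
q=C[m]; Y=q@yr; X=q@xr; ok=abs(X-np.median(X))<.015; A=np.c_[Y[ok],X[ok],np.ones(ok.sum())]
for _ in range(5):
    c,*_=np.linalg.lstsq(A,q[ok][:,2],rcond=None); r=q[ok][:,2]-A@c; k=abs(r)<max(.002,2*r.std()); idx=np.where(ok)[0][k]; ok=np.zeros_like(ok); ok[idx]=1; A=np.c_[Y[ok],X[ok],np.ones(ok.sum())]
print(len(q),ok.sum(),"tilt",np.arctan(c[0]),r.std(), Y[ok].min(),Y[ok].max(),q[ok][:,2].min(),q[ok][:,2].max())
E
```

```text
13.5 [ 0.41256493 -0.35651506  0.18428162] [0.28937279 1.37552456 0.16994823] 10.002660434693098
1837 934 tilt 0.27500595612544015 0.0007641872298055675 -0.29172995918217465 -0.21802172139312254 0.15940439999853145 0.182968649758305
```

>>> {"name": "carry_out", "arguments": {
  "steps": [
    [[3,-0.1,0.9,0],[3,0,1.0,0],[2.5,0,0.8,0],[1,0,0.3,0],[0,0,0,0]]
  ],
  "newtons": 15
}}

```text
clock: 14.18
ee_pos: [0.4105, -0.3657, 0.1813]
ee_rot: [-0.0, -0.618, 0.786, 0.0]
force: [0.9, 1.2, 0.3]
finger_gap: 0.177
gripper_force: 15.0
```

>>> {"name": "carry_out", "arguments": {
  "steps": [
    [[0,0,0,0],[0,0,0,0],[0,0,0,0],[0,0,0,0],[0,0,0,0]]
  ]
}}

```text
clock: 14.8
ee_pos: [0.4105, -0.3655, 0.1813]
ee_rot: [-0.0, -0.619, 0.786, 0.0]
force: [-0.3, 1.6, -0.5]
finger_gap: 0.182
gripper_force: 15.0
```

>>> {"name": "carry_out", "arguments": {
  "steps": [
    [[0,0,0,0],[0,0,0,0],[0,0,0,0],[0,0,0,0],[0,0,0,0]]
  ]
}}

```text
clock: 15.42
ee_pos: [0.4105, -0.3656, 0.1813]
ee_rot: [-0.0, -0.619, 0.786, 0.0]
force: [0.2, 1.3, -0.1]
finger_gap: 0.18
gripper_force: 15.0
```

```bash
python3 - <<'E'
from h import *
s=status.observe(); print(s["clock"],s["ee_pos"],s["force"],s["gripper_force"])
im,d,K,Rc,p=cam("wrist"); C=cloud(d,K,Rc,p)
psi=-.2185; xr=np.array([np.cos(psi),np.sin(psi),0]); yr=np.array([-np.sin(psi),np.cos(psi),0])
e=np.array(s["ee_pos"])-[.4223,-.3128,.1905]; print("kin",np.arcsin(-(e@yr)/.165),e)
hsv=cv2.cvtColor(im,cv2.COLOR_RGB2HSV); m=(hsv[...,0]>100)&(hsv[...,0]<130)&(hsv[...,1]>120)&(d>0)&(C[...,2]>.1)
q=C[m]; Y=q@yr; X=q@xr; ok=abs(X-np.median(X))<.015; A=np.c_[Y[ok],X[ok],np.ones(ok.sum())]
for _ in range(5):
    c,*_=np.linalg.lstsq(A,q[ok][:,2],rcond=None); r=q[ok][:,2]-A@c; k=abs(r)<max(.002,2*r.std()); idx=np.where(ok)[0][k]; ok=np.zeros_like(ok); ok[idx]=1; A=np.c_[Y[ok],X[ok],np.ones(ok.sum())]
print(len(q),ok.sum(),"tilt",np.arctan(c[0]),r.std())
im,d,K,Rc,p=cam("scene"); cv2.imwrite("pics/s9.png",im[:,:,::-1])
E
```

```text
15.425 [ 0.41049927 -0.36555979  0.18132499] [ 0.20518963  1.34768758 -0.08825586] 14.99817330390215
kin 0.3338222456120864 [-0.01180073 -0.05275979 -0.00917501]
1235 588 tilt -0.06857807312867958 0.015840896335041342
```

The kinematic tilt is 0.334 rad, on the band (middle about 0.34), and the arm is at rest with forces near zero. The last visual tilt fit failed because it picked up mixed pixels, but the previous one matched the kinematics at 0.275. I'm handing in.

```bash
python3 -c "
from cell import ticket; print(ticket.finish_job())"
```

```text
the job is handed in; nothing more can be done
None
```

I handed the job in with the peak hand zeroed and the recorder held by its handle, tipped to about 0.334 rad on the red band (middle about 0.34); that last tilt comes from the arm's position, as the final camera check failed, and no verdict came back.

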